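# Clear the steel plate and stack the beakers

## Task

Sweep all the red-brown stopper scraps off the steel plate into the trough beside it with the brush, not with your fingers (a scrap that lands on the table may be picked up by hand and dropped in the trough). Put the brush back on its green mat, bristles down, and only once all the scraps are in the trough nest all the beakers upright into one stack inside the printed circle on the plate. Leave the bottles, the jar and the spatula alone.

Things in the scene. Friction and masses are not known exactly. Their poses are not given: they have to be found in the camera images.
- station: Fixed steel plate, 220 (x) by 200 (y) mm, top 50 mm above the table; origin on the table under its centre. Blue lips 5 mm high on its -x, +x and +y edges; the -y edge is open to the joined waste trough: inside y -100 to -205 mm, x -105 to 105 mm, floor 5 mm above the table, blue outer walls 60 mm high
- spot (a point): centre of the black printed circle (110 mm across), on the plate's top at the plate's centre
- trough (a point): centre of the trough's floor
- mat: Fixed green mat, 240 (x) by 90 (y) by 4 mm, origin at the centre of its underside
- brush: Bench brush, 150 g. Origin under the middle of the bristles, z up. Stiff black bristles 96 (x) by 30 (y) mm, 44 mm high; above them a wooden block 100 by 38 mm, from 44 to 70 mm up, to be gripped across y at its middle; a round handle 20 mm thick goes on from its -x end to x = -125 mm, 58 to 64 mm up
- scrap1: Chunky red-brown rubber stopper scrap, about 42 by 34 by 28 mm, 30 g, origin at its middle; it lies on the plate at the start. Four to six scraps are present
- scrap2: Chunky red-brown rubber stopper scrap, about 40 by 40 by 30 mm, 30 g, origin at its middle; it lies on the plate at the start. Four to six scraps are present
- scrap3: Chunky red-brown rubber stopper scrap, about 42 by 37 by 28 mm, 30 g, origin at its middle; it lies on the plate at the start. Four to six scraps are present
- scrap4: Chunky red-brown rubber stopper scrap, about 40 by 40 by 28 mm, 30 g, origin at its middle; it lies on the plate at the start. Four to six scraps are present
- scrap5: Chunky red-brown rubber stopper scrap, about 46 by 38 by 30 mm, 30 g, origin at its middle; it lies on the plate at the start. Four to six scraps are present
- scrap6: Chunky red-brown rubber stopper scrap, about 44 by 32 by 28 mm, 30 g, origin at its middle; it lies on the plate at the start. Four to six scraps are present
- beaker1: Pale tapered beaker, 90 g, 75 mm high, 42 mm across the foot, 66 mm across the open rim, wall 2.2 mm, inner floor 26 mm above its underside: nested in another it stands 26 mm higher, with 2 mm of play. Origin at the centre of its underside, z to the rim. Four or five are present, upright on the table at the start
- beaker2: Pale tapered beaker, 90 g, 75 mm high, 42 mm across the foot, 66 mm across the open rim, wall 2.2 mm, inner floor 26 mm above its underside: nested in another it stands 26 mm higher, with 2 mm of play. Origin at the centre of its underside, z to the rim. Four or five are present, upright on the table at the start
- beaker3: Pale tapered beaker, 90 g, 75 mm high, 42 mm across the foot, 66 mm across the open rim, wall 2.2 mm, inner floor 26 mm above its underside: nested in another it stands 26 mm higher, with 2 mm of play. Origin at the centre of its underside, z to the rim. Four or five are present, upright on the table at the start
- beaker4: Pale tapered beaker, 90 g, 75 mm high, 42 mm across the foot, 66 mm across the open rim, wall 2.2 mm, inner floor 26 mm above its underside: nested in another it stands 26 mm higher, with 2 mm of play. Origin at the centre of its underside, z to the rim. Four or five are present, upright on the table at the start
- beaker5: Pale tapered beaker, 90 g, 75 mm high, 42 mm across the foot, 66 mm across the open rim, wall 2.2 mm, inner floor 26 mm above its underside: nested in another it stands 26 mm higher, with 2 mm of play. Origin at the centre of its underside, z to the rim. Four or five are present, upright on the table at the start
- amber_bottle: Amber bottle, 70 mm across, 150 mm high, loose, to be left alone; origin at the centre of its underside
- white_jar: White jar with blue cap, 72 mm across, 85 mm high, loose, to be left alone; origin at the centre of its underside
- reagent_bottle: Clear bottle with red cap, 60 mm across, 140 mm high, loose, to be left alone; origin at the centre of its underside
- spatula: Spatula lying flat, 200 mm long along its x, loose, to be left alone; origin at the centre of its underside
Not all that is in view belongs to the job. What is shaped like the beaker3 but orange is not meant.

How it is judged:
By the outcome, as a careful person would: the job done as asked, in the order asked, and still so for the second after the job is handed in, with the robot touching nothing.
Of scrap1, scrap2, scrap3, scrap4, scrap5, scrap6 only 4 to 6 are there at a start; the rules pass over those that are not, and their reading is None.
Of beaker1, beaker2, beaker3, beaker4, beaker5 only 4 to 5 are there at a start; the rules pass over those that are not, and their reading is None.
At some moment in a run one of scrap1, scrap2, scrap3, scrap4, scrap5, scrap6 may be knocked a few centimetres aside while the robot is not near it.
Once in a run the grip may slacken for a moment while it holds something.
It also fails if it takes over 208 s, if anything falls off the work surface, if the arm or the gripper's body presses on something with over 40 N, if the wrist force passes 120 N, or if a joint passes its speed limit or range.

## Robot

A 6-joint arm with a two-finger parallel gripper is mounted at the origin on the work surface. World frame = base frame: x ahead of the robot, y to its left, z up, the work surface at z = 0. Lengths are in mm, angles in rad, forces in N, time in s.
With the tool pointing down it reaches from about 350 to 775 mm from the base axis. Payload 7.3 kg.
Tool frame: the origin (TCP) lies midway between the tips of the shut fingers; the grasp point (between the pads) lies 19 mm behind it; z points along the fingers, y is the line along which they close (so a half turn about z gives the same grasp; the last joint's range is limited). The gripper opens to 92 mm and grips with 3 to 60 N. Pads are 19 mm wide; open, the fingers measure 130 mm over their backs; the gripper's body (75 mm by 190 mm) begins 47 mm behind the grasp point.
Start: joints at [1.167, 0.342, 1.524, -0, 1.275, -0.146], TCP at [133.835, 507.674, 226.741] pointing down, gripper open.
Joint ranges: [-2.53, 2.53], [-0.77, 2.02], [0.04, 2.7], [-1, 4.14], [0.28, 2.66], [-3.11, 3.11]. Speed limits (rad/s): [2.57, 2.57, 3.14, 3.14, 3.14, 3.14].

## Interface

Orientations are given as [roll, pitch, yaw] about the fixed x, y, z axes, in that order (R = Rz(yaw) Ry(pitch) Rx(roll)).
In Python, from plant import bot gives the robot as it stands.
- The arm moves only by the tool servo_tool, never from a script. Its argument "deltas" is a list of rows, each a list of 2 entries, a list of its own where there are three numbers: the shift along the tool's x, y, z in m, then the turn, a rotation vector about the tool's x, y, z in degrees. A call has 1 to 20 rows; each row shifts and turns the commanded pose from where the row before left it, along the tool's axes as they then stand; what a row does not reach is not made up. A row lasts 1/8 s, in which the tool goes at most 62.5 mm and 10.7 degrees, less where a joint would pass 70% of its speed; a pose out of reach is approached as far as the arm can. A call with a gripper value outside its range is refused whole. "fingers" is the opening, from 0 (shut) to 1 (fully open), set as the call begins (left out, the last holds). The fingers move at their own pace and stop on an object; the grip force is fixed at half the most. Time passes only in rows, so rows that do not move let the fingers close. It gives the time, the measured TCP pose, the force, the opening and the grip force at its end, in the units of the state.
- bot.get_obs(): the state, without advancing time (a new reading comes with each control period).
- bot.capture(name): name is "side" or "top"; returns the picture (400x640x3 uint8, red, green, blue); there is no depth.
- bot.camera_model(name): a dict with "mtx" (3x3 intrinsics, pixels), "dist" ([k1, k2, p1, p2, k3] as OpenCV has them; the pictures are not rectified), "xyz" and "rotation" of the camera in the world. Camera axes: x right, y down, z forward; pixel columns grow to the right and rows downward; lengths in mm; the calibration is good to about 2 mm. A picture is of the moment at which its call begins. camera_model takes no time and is no camera call.
- bot.close_job(): hands the job in; it is judged then, once.
The state is a dict: "time": time; "joint_positions": joint angles; "dq": joint speeds; "tau": joint torques, N m; "tool_pos": TCP position; "tcp_rot": TCP orientation; "contact_force": force on the tool from outside, world axes, zero at the start; "moment": the same for the moment, N m; "grip_width": finger opening in mm; "finger_force": force on a finger pad.
Only numpy, scipy, OpenCV 4.12 (cv2) and the standard library are available. Lean on these libraries where they do the work, as an engineer would, in place of code of your own. Each camera call takes 0.05 s, during which the arm holds its last target. There are 200 camera calls.

## Working session

There is one attempt and no reset: what is moved stays moved. The work goes in short steps, Python scripts to look and compute and a tool call to move; the robot and the scene stay as the last step left them, time stands still between calls to the robot, and variables do not carry over. Pictures are saved under pics/ and viewed, at most 14 in all, crops included, and the job is handed in when it is done.

Besides the shell and the picture viewer there is one more tool, called after ">>>" by a JSON object that holds its "fn" and its "kwargs". servo_tool: Moves the arm, as the interface text tells. Its arguments: {"type":"object","properties":{"deltas":{"type":"array"},"fingers":{"type":"number"}},"required":["deltas"]}

```bash
mkdir -p pics; ls
cat > h.py <<'E'
import numpy as np, cv2
from plant import bot
def cam(n):
    m=bot.camera_model(n); return np.array(m["mtx"],float),np.array(m["dist"],float),np.array(m["xyz"],float),m["rotation"]
def rot(r):
    r=np.array(r,float)
    if r.shape==(3,3): return r
    from scipy.spatial.transform import Rotation as R
    return R.from_euler('xyz',r).as_matrix()
def px2w(n,uv,z):
    K,d,p,r=cam(n);R=rot(r)
    q=cv2.undistortPoints(np.array(uv,float).reshape(-1,1,2),K,d).reshape(-1,2)
    v=np.c_[q,np.ones(len(q))]@R.T
    return p+v*((z-p[2])/v[:,2])[:,None]
def w2px(n,P):
    K,d,p,r=cam(n);R=rot(r)
    return cv2.projectPoints((np.array(P,float).reshape(-1,3)-p)@R,np.zeros(3),np.zeros(3),K,d)[0].reshape(-1,2)
def save(n,f,crop=None,s=1):
    im=bot.capture(n)[:,:,::-1]
    if crop: x0,y0,x1,y1=crop; im=im[y0:y1,x0:x1]
    if s!=1: im=cv2.resize(im,None,fx=s,fy=s,interpolation=cv2.INTER_CUBIC)
    cv2.imwrite('pics/'+f,im)
E
python3 - <<'E'
from h import *
print(bot.get_obs())
for n in("top","side"): print(bot.camera_model(n)); save(n,n+'0.png',s=1.25)
E
```

```text
pics
{'time': 0.0, 'joint_positions': array([ 1.16695005e+00,  3.42706702e-01,  1.52504241e+00, -3.92477386e-05,
        1.27539774e+00, -1.46009741e-01]), 'dq': array([ 0.00022189, -0.00155999, -0.00017839,  0.00135682, -0.00103908,
       -0.00159813]), 'tau': array([-1.90967214e-03, -4.31240380e+01, -2.44222802e+01,  7.15921680e-02,
        5.58192597e-02, -1.16471333e-04]), 'tool_pos': array([133.69722368, 507.25557538, 226.04442052]), 'tcp_rot': array([-3.14004953e+00, -1.88992500e-04,  2.88376743e+00]), 'contact_force': array([-0.12045533,  0.40266275,  0.26512414]), 'moment': array([-0.07372673, -0.04479405,  0.03782218]), 'finger_force': 0.0, 'grip_width': 91.74361184371881}
{'mtx': array([[454.11199122,   0.        , 322.17587071],
       [  0.        , 454.11199122, 195.44197786],
       [  0.        ,   0.        ,   1.        ]]), 'dist': array([0.04595917, 0.        , 0.        , 0.        , 0.        ]), 'xyz': array([ 216.42417212,  -26.44342835, 1492.67623363]), 'rotation': array([-2.90316517, -0.00475038, -1.65038103])}
{'mtx': array([[485.36239729,   0.        , 324.80864645],
       [  0.        , 485.36239729, 196.31876438],
       [  0.        ,   0.        ,   1.        ]]), 'dist': array([0.01580186, 0.        , 0.        , 0.        , 0.        ]), 'xyz': array([  42.6509475 , -855.77535303,  990.91267891]), 'rotation': array([-2.35766601,  0.00472842, -0.55128373])}
```

View pics/top0.png

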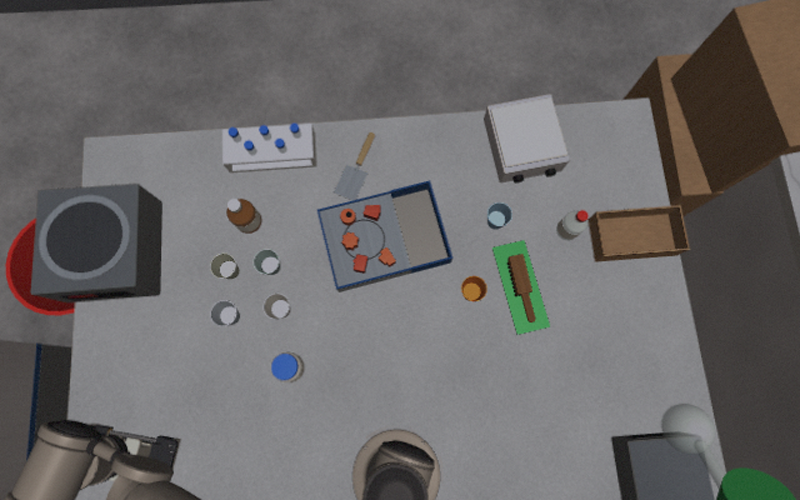

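View pics/side0.png

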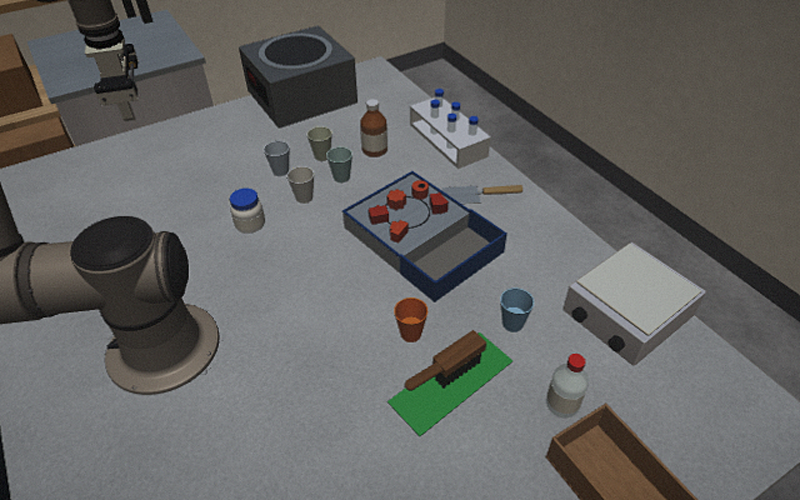

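Run:
```python
from h import *
a=bot.capture("top")[:,:,::-1]
cv2.imwrite('pics/t_crop.png',cv2.resize(a[140:275,245:445],None,fx=4,fy=4,interpolation=cv2.INTER_CUBIC))
b=bot.capture("side")[:,:,::-1]
c=lambda x0,y0,x1,y1:cv2.resize(b[y0:y1,x0:x1],(395,290),interpolation=cv2.INTER_CUBIC)
cv2.imwrite('pics/s_crop.png',np.vstack([np.hstack([c(200,90,295,160),c(290,130,385,200)]),np.hstack([c(310,220,450,323),c(390,215,450,275)])]))
d=cv2.resize(a[130:280,150:250],None,fx=4,fy=4,interpolation=cv2.INTER_CUBIC)
e=cv2.resize(a[150:250,355:455],None,fx=4,fy=4,interpolation=cv2.INTER_CUBIC); 
cv2.imwrite('pics/b_crop.png',np.hstack([d,np.vstack([e,np.zeros((200,400,3),np.uint8)])]))
```

```text
(no output)
```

View pics/t_crop.png

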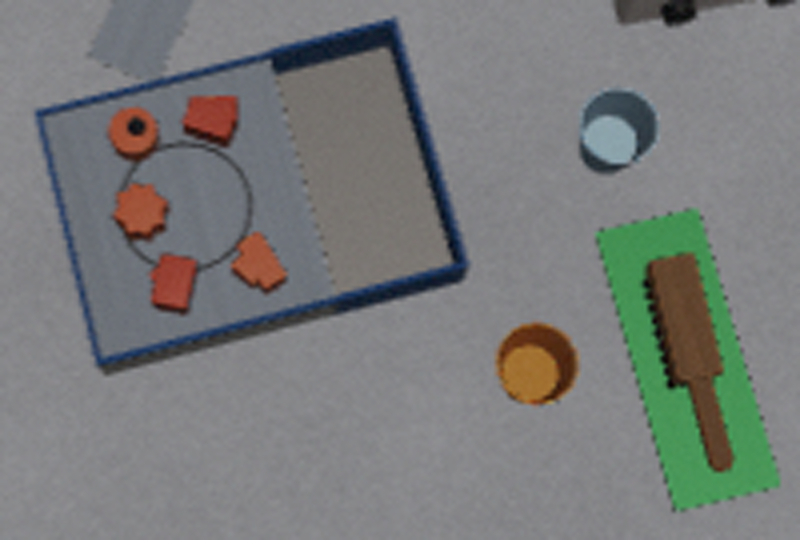

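View pics/s_crop.png

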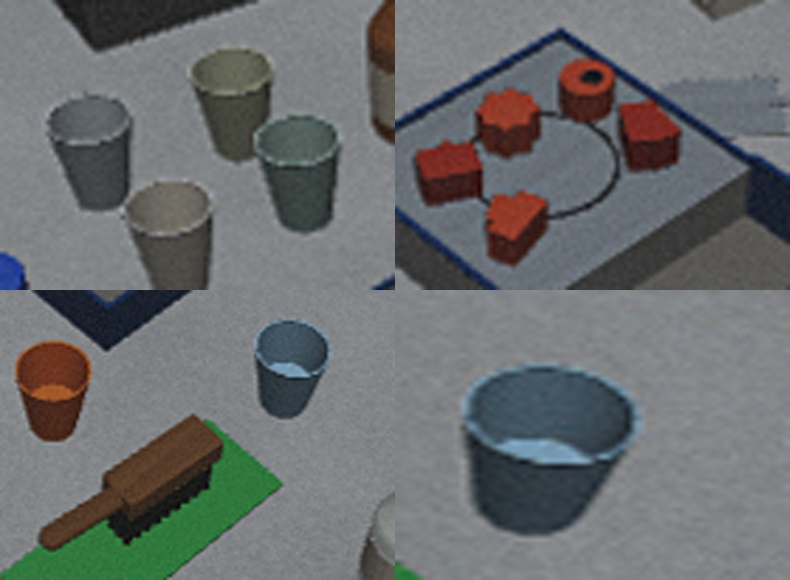

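View pics/b_crop.png

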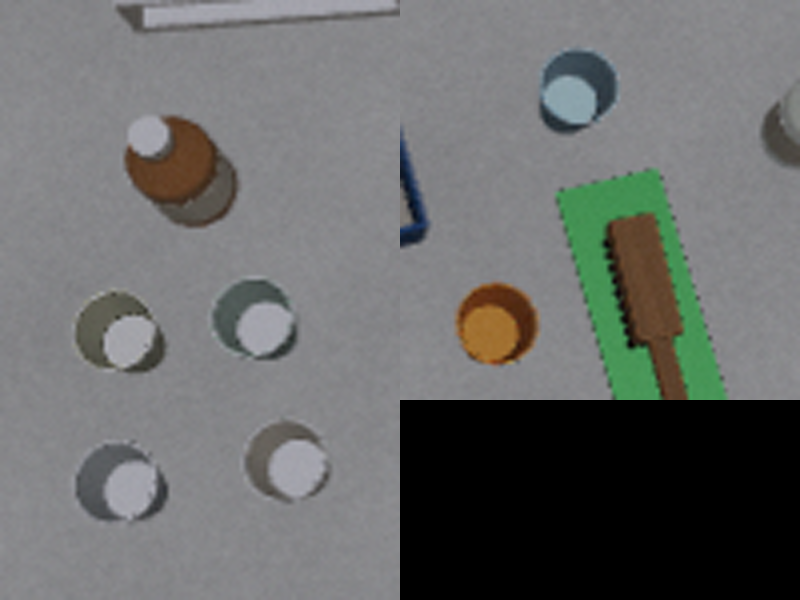

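Run:
```python
from h import *
np.set_printoptions(precision=1,suppress=True)
T=lambda L:[(245+a/4-.4,140+b/4-.4) for a,b in L]
print('circ',px2w('top',T([(185,207)]),50)[0])
e=px2w('top',T([(275,62),(330,300)]),50);print('edge',e, 'yaw x-dir',np.degrees(np.arctan2(*(e[0]-e[1])[[1,0]])))
c=px2w('top',T([(38,112),(103,362)]),55);print('left lip',c,np.linalg.norm(c[0]-c[1]),np.degrees(np.arctan2(*(c[0]-c[1])[[1,0]])))
c=px2w('top',T([(395,22),(465,270)]),60);print('trough far',c,np.linalg.norm(c[0]-c[1]))
m=px2w('top',T([(598,232),(700,210),(778,487),(677,510)]),4);print('mat',m,m.mean(0))
b=px2w('top',T([(648,262),(696,253),(721,375),(675,383),(721,472)]),74);print('brush',b,b[:4].mean(0))
d=(b[0]+b[1]-b[2]-b[3]);print('yaw',np.degrees(np.arctan2(d[1],d[0])))
d=m[0]-m[3]+m[1]-m[2];print('mat yaw',np.degrees(np.arctan2(d[1],d[0])))
s=px2w('top',T([(134,133),(212,118),(140,210),(174,283),(260,262)]),78);print('scraps',s)
D=[(117,331),(254,317),(117,482),(287,461)]
bk=[(150+a/4-.4,130+b/4-.4) for a,b in D]+[(355+178/4-.4,150+87/4-.4),(355+97/4-.4,150+324/4-.4)]
B=px2w('top',bk,75);print('beakers',B)
ims={n:bot.capture(n)[:,:,::-1] for n in('top','side')}
tiles=[]
t=np.linspace(0,2*np.pi,60)
for n in('side','top'):
  for i in(0,3,4,5):
    im=cv2.resize(ims[n],None,fx=5,fy=5,interpolation=cv2.INTER_CUBIC)
    for r,z,col in((33,75,(0,255,0)),(21,0,(0,0,255)),(21+.16*26-2.2,26,(255,0,255))):
      P=np.c_[B[i,0]+r*np.cos(t),B[i,1]+r*np.sin(t),0*t+z]
      cv2.polylines(im,[np.int32(w2px(n,P)*5+2)],True,col,1)
    u,v=np.int32(w2px(n,[[B[i,0],B[i,1],37]])[0]*5)
    tiles.append(im[v-120:v+120,u-95:u+95])
cv2.imwrite('pics/ov.png',np.vstack([np.hstack(tiles[:4]),np.hstack(tiles[4:])]))
```

```text
circ [587.2  40.   50. ]
edge [[706.  -42.8  50. ]
 [500.6 -72.   50. ]] yaw x-dir 8.085652895405907
left lip [[676.1 155.5  55. ]
 [463.6 113.1  55. ]] 216.67705413799453 11.286349260818973
trough far [[ 729.7 -145.1   60. ]
 [ 514.6 -182.2   60. ]] 218.26927681368136
mat [[ 550.1 -303.2    4. ]
 [ 562.3 -391.1    4. ]
 [ 327.  -423.6    4. ]
 [ 314.9 -339.6    4. ]] [ 438.6 -364.4    4. ]
brush [[ 506.8 -327.1   74. ]
 [ 511.1 -366.2   74. ]
 [ 411.9 -372.9   74. ]
 [ 408.4 -336.1   74. ]
 [ 336.6 -362.6   74. ]] [ 459.6 -350.5   74. ]
yaw 4.55512557923851
mat yaw 8.33214106112022
scraps [[645.   76.   78. ]
 [652.7  12.1  78. ]
 [580.3  74.9  78. ]
 [518.5  51.4  78. ]
 [530.2 -18.   78. ]]
beakers [[ 540.   396.    75. ]
 [ 542.8  288.5   75. ]
 [ 420.3  396.4   75. ]
 [ 426.   265.5   75. ]
 [ 620.2 -316.4   75. ]
 [ 431.7 -229.6   75. ]]
```

View pics/ov.png

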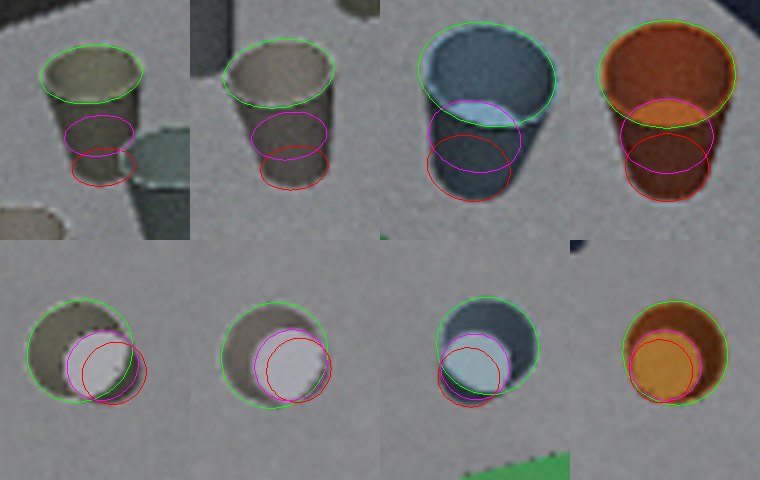

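Run:
```python
from h import *
from scipy.optimize import minimize
np.set_printoptions(precision=1,suppress=True)
ims={n:np.mean([bot.capture(n).astype(float) for _ in range(4)],0) for n in('top','side')}
t=np.linspace(0,2*np.pi,48,endpoint=False)
def mask(n,p,S=8,box=None):
    x,y,R,r,h=p
    P=np.r_[np.c_[x+R*np.cos(t),y+R*np.sin(t),0*t+h],np.c_[x+r*np.cos(t),y+r*np.sin(t),0*t]]
    q=(w2px(n,P)-box[:2]+.5)*S
    m=np.zeros((box[3]*S,box[2]*S),np.uint8);cv2.fillConvexPoly(m,cv2.convexHull(np.float32(q)).astype(np.int32),255)
    return cv2.resize(m,(box[2],box[3]),interpolation=cv2.INTER_AREA)/255.
for name,c in(('blue',(618,-315)),('orange',(432,-230)),('b3',(426,265)),('b2',(543,288))):
    obs=[]
    for n in ims:
        u,v=np.int32(w2px(n,[[*c,37]])[0]);box=(u-20,v-24,40,48) if name[0]!='b' or name=='blue' else (u-17,v-20,34,38)
        I=ims[n][box[1]:box[1]+box[3],box[0]:box[0]+box[2]]
        bg=np.median(np.r_[I[0],I[-1]],0)
        d=np.abs(I-bg).max(2); f=np.clip((d-9)/18,0,1); obs.append((n,box,f))
    fun=lambda p:sum(((mask(n,p,box=b)-f)**2).sum() for n,b,f in obs)
    r=minimize(fun,[*c,33,21,75],method='Nelder-Mead',options=dict(initial_simplex=np.array([[*c,33,21,75]]*6)+np.vstack([np.zeros(5),np.diag([6,6,3,3,6])]),maxiter=600))
    u,v=np.int32(w2px('top',[[*c,26]])[0]); 
    print(name,r.x,r.fun,'floor',ims['top'][v-1:v+2,u-1:u+2].mean((0,1)),'inner',end=' ')
    u,v=np.int32(w2px('side',[[*c,20]])[0]);print(ims['side'][v-2:v+3,u-2:u+3].mean((0,1)))
```

```text
blue [ 621.6 -317.6   32.9   21.8   74.3] 111.3656564782776 floor [139.4 162.7 170.9] inner [44.6 55.4 62.5]
orange [ 432.2 -229.9   33.6   21.6   74.6] 84.05663412042377 floor [160.9 112.2  48.6] inner [74.1 39.9 28.3]
b3 [427.3 267.9  31.   22.1  72.8] 136.70590307814302 floor [162.8 163.1 171.1] inner [77.3 75.4 70.7]
b2 [543.1 290.1  31.9  21.4  72.7] 162.49955890362682 floor [163.1 163.2 171.1] inner [59.  67.9 65.5]
```

Run:
```python
from h import *
np.set_printoptions(precision=1,suppress=True)
print('amber',px2w('top',[(187,163.6)],150),'reagent',px2w('top',[(582/1.25-.4,215/1.25-.4)],140),'jar',px2w('top',[(285/1.25-.4,366/1.25-.4)],85))
# brush corners prediction in side, top0 px scale 1.25
a=np.radians(4.8);R=np.array([[np.cos(a),-np.sin(a)],[np.sin(a),np.cos(a)]])
for n in('top','side'):
  print(n,(w2px(n,[[*(R@[x,y]+[459.6,-350.5]),74] for x,y in((50,19),(50,-19),(-50,-19),(-50,19))])+.4)*1.25)
  print((w2px(n,[[587,40,50]])+.4)*1.25)
b=bot.capture("side")[:,:,::-1][255:325,310:410]
cv2.imwrite('pics/br.png',cv2.resize(b,None,fx=8,fy=8,interpolation=cv2.INTER_CUBIC))
```

```text
amber [[674.4 348.  150. ]] reagent [[ 584.7 -506.4  140. ]] jar [[279.1 248.2  85. ]]
top [[508.8 256.5]
 [523.4 254.1]
 [531.9 292.4]
 [517.1 294.8]]
[[364.1 239.8]]
side [[472.5 328.9]
 [486.1 342.3]
 [443.7 369.9]
 [430.5 355.4]]
[[406.1 212.3]]
```

View pics/br.png

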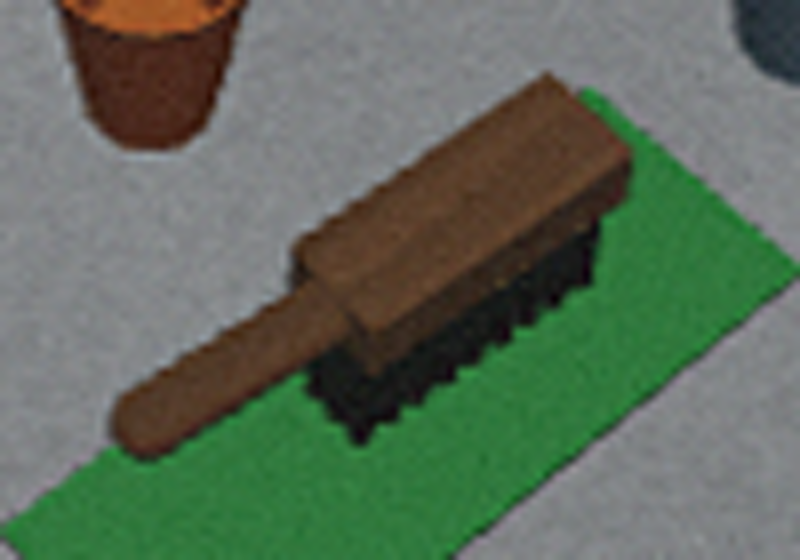

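>>> {"fn": "servo_tool", "kwargs": {"deltas": [[[0, 0, -0.03], [0, 0, 10]], [[0, 0, -0.03], [0, 0, 10]], [[0, 0, 0], [0, 0, 10]], [[0, 0, 0], [0, 0, 10]]], "fingers": 1}}

```text
time: 1.25
tool_pos: [133.8, 507.8, 287.2]
tcp_rot: [3.141, -0.001, 2.18]
contact_force: [-0.5, 1.0, -1.2]
grip_width: 91.7
finger_force: 0.0
```

>>> {"fn": "servo_tool", "kwargs": {"deltas": [[[0, 0, 0], [0, 0, 10]], [[0, 0, 0], [0, 0, 10]], [[0, 0, 0], [0, 0, 10]], [[0, 0, 0], [0, 0, 10]], [[0, 0, 0], [0, 0, 10]], [[0, 0, 0], [0, 0, 10]], [[0, 0, 0], [0, 0, 10]], [[0, 0, 0], [0, 0, 10]], [[0, 0, 0], [0, 0, 10]], [[0, 0, 0], [0, 0, 10]], [[0, 0, 0], [0, 0, 10]], [[0, 0, 0], [0, 0, 4.9]]]}}

```text
time: 2.75
tool_pos: [133.8, 507.6, 286.7]
tcp_rot: [-3.142, -0.0, 0.176]
contact_force: [0.3, 0.2, -0.3]
grip_width: 91.9
finger_force: 0.0
```

>>> {"fn": "servo_tool", "kwargs": {"deltas": [[[0.024, 0.038, 0], [0, 0, 0]], [[0.024, 0.038, 0], [0, 0, 0]], [[0.024, 0.038, 0], [0, 0, 0]], [[0.024, 0.038, 0], [0, 0, 0]], [[0.024, 0.038, 0], [0, 0, 0]], [[0.024, 0.038, 0], [0, 0, 0]], [[0.024, 0.038, 0], [0, 0, 0]], [[0.024, 0.038, 0], [0, 0, 0]], [[0.024, 0.038, 0], [0, 0, 0]], [[0.024, 0.038, 0], [0, 0, 0]], [[0.024, 0.038, 0], [0, 0, 0]], [[0.024, 0.038, 0], [0, 0, 0]], [[0.024, 0.038, 0], [0, 0, 0]], [[0.024, 0.038, 0], [0, 0, 0]], [[0, 0, 0], [0, 0, 0]]]}}

```text
time: 4.62
tool_pos: [561.1, 42.2, 285.8]
tcp_rot: [3.141, 0.001, 0.177]
contact_force: [0.4, -0.3, -0.2]
grip_width: 91.8
finger_force: 0.0
```

>>> {"fn": "servo_tool", "kwargs": {"deltas": [[[-0.0167, 0.0369, 0], [0, 0, 0]], [[-0.0167, 0.0369, 0], [0, 0, 0]], [[-0.0167, 0.0369, 0], [0, 0, 0]], [[-0.0167, 0.0369, 0], [0, 0, 0]], [[-0.0167, 0.0369, 0], [0, 0, 0]], [[-0.0167, 0.0369, 0], [0, 0, 0]], [[-0.0167, 0.0369, 0], [0, 0, 0]], [[-0.0167, 0.0369, 0], [0, 0, 0]], [[-0.0167, 0.0369, 0], [0, 0, 0]], [[-0.0167, 0.0369, 0], [0, 0, 0]], [[0, 0, 0.04], [0, 0, 5.3]], [[0, 0, 0.04], [0, 0, 0]], [[0, 0, 0.04], [0, 0, 0]], [[0, 0, 0.02], [0, 0, 0]], [[0, 0, 0], [0, 0, 0]]]}}

```text
time: 6.5
tool_pos: [461.1, -346.8, 145.4]
tcp_rot: [-3.139, 0.002, 0.089]
contact_force: [-1.0, 0.1, -0.2]
grip_width: 92.3
finger_force: 0.0
```

>>> {"fn": "servo_tool", "kwargs": {"deltas": [[[0, 0.004, 0.03], [0, 0, 0]], [[0, 0, 0.03], [0, 0, 0]], [[0, 0, 0.025], [0, 0, 0]], [[0, 0, 0.015], [0, 0, 0]], [[0, 0, 0.005], [0, 0, 0]], [[0, 0, 0], [0, 0, 0]], [[0, 0, 0], [0, 0, 0]]]}}

```text
time: 7.38
tool_pos: [462.5, -352.8, 42.7]
tcp_rot: [3.14, -0.001, 0.088]
contact_force: [0.3, 0.6, -0.7]
grip_width: 91.9
finger_force: 0.0
```

>>> {"fn": "servo_tool", "kwargs": {"deltas": [[[0, 0, 0], [0, 0, 0]], [[0, 0, 0], [0, 0, 0]], [[0, 0, 0], [0, 0, 0]], [[0, 0, 0], [0, 0, 0]], [[0, 0, 0], [0, 0, 0]], [[0, 0, 0], [0, 0, 0]], [[0, 0, 0], [0, 0, 0]], [[0, 0, 0], [0, 0, 0]]], "fingers": 0}}

```text
time: 8.38
tool_pos: [462.0, -352.4, 41.6]
tcp_rot: [-3.141, -0.0, 0.088]
contact_force: [0.4, -0.1, -0.1]
grip_width: 38.1
finger_force: 29.8
```

>>> {"fn": "servo_tool", "kwargs": {"deltas": [[[0, 0, -0.02], [0, 0, 0]], [[0, 0, -0.03], [0, 0, 0]], [[0, 0, -0.03], [0, 0, -2.5]], [[0, 0, -0.03], [0, 0, -2.4]], [[0, 0, 0], [0, 0, 0]], [[0.016, -0.0369, 0], [0, 0, 0]], [[0.016, -0.0369, 0], [0, 0, 0]], [[0.016, -0.0369, 0], [0, 0, 0]], [[0.016, -0.0369, 0], [0, 0, 0]], [[0.016, -0.0369, 0], [0, 0, 0]], [[0.016, -0.0369, 0], [0, 0, 0]], [[0.016, -0.0369, 0], [0, 0, 0]], [[0.016, -0.0369, 0], [0, 0, 0]], [[0.016, -0.0369, 0], [0, 0, 0]], [[0.016, -0.0369, 0], [0, 0, 0]], [[0.016, -0.0369, 0], [0, 0, 0]], [[0.016, -0.0369, 0], [0, 0, 0]], [[0, 0, 0], [0, 0, 0]], [[0, 0, 0], [0, 0, 0]]]}}

```text
time: 10.75
tool_pos: [573.9, 116.5, 150.3]
tcp_rot: [3.142, 0.003, 0.173]
contact_force: [-0.2, 0.8, -1.4]
grip_width: 37.9
finger_force: 29.8
```

Run:
```python
from h import *
o=bot.get_obs();print(o['tool_pos'],o['tcp_rot'],o['grip_width'],o['finger_force'])
a=bot.capture("top")[:,:,::-1][145:245,245:375];b=bot.capture("side")[:,:,::-1][110:230,260:416]
cv2.imwrite('pics/hold.png',np.hstack([cv2.resize(a,(400,308),interpolation=cv2.INTER_CUBIC),cv2.resize(b,(400,308),interpolation=cv2.INTER_CUBIC)]))
```

```text
[573.92931212 116.47855151 150.26578739] [3.14153499e+00 2.59859634e-03 1.73218371e-01] 37.935111037353415 29.822971522808075
```

View pics/hold.png

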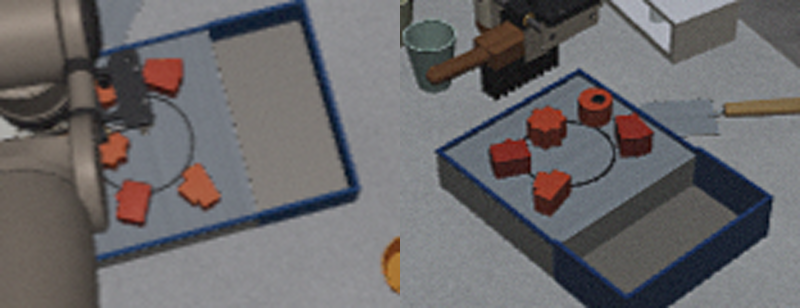

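>>> {"fn": "servo_tool", "kwargs": {"deltas": [[[0, 0, 0.02], [0, 0, 0]], [[0, 0, 0.02], [0, 0, 0]], [[0, 0, 0.015], [0, 0, 0]], [[0, 0, 0.006], [0, 0, 0]], [[0, 0, 0], [0, 0, 0]], [[0, 0, 0], [0, 0, 0]]]}}

```text
time: 11.6
tool_pos: [575.3, 116.9, 91.4]
tcp_rot: [3.142, -0.001, 0.173]
contact_force: [0.4, -0.6, -2.9]
grip_width: 37.7
finger_force: 29.8
```

>>> {"fn": "servo_tool", "kwargs": {"deltas": [[[0, 0, 0.002], [0, 0, 0]], [[0, 0, 0], [0, 0, 0]], [[0, 0.012, 0], [0, 0, 0]], [[0, 0.012, 0], [0, 0, 0]], [[0, 0.012, 0], [0, 0, 0]], [[0, 0.012, 0], [0, 0, 0]], [[0, 0.012, 0], [0, 0, 0]], [[0, 0.012, 0], [0, 0, 0]], [[0, 0.012, 0], [0, 0, 0]], [[0, 0.012, 0], [0, 0, 0]], [[0, 0.012, 0], [0, 0, 0]], [[0, 0.012, 0], [0, 0, 0]]]}}

```text
time: 13.1
tool_pos: [595.6, -2.1, 88.7]
tcp_rot: [-3.141, 0.0, 0.173]
contact_force: [0.2, 0.4, -1.6]
grip_width: 37.9
finger_force: 29.9
```

>>> {"fn": "servo_tool", "kwargs": {"deltas": [[[0, 0.012, 0], [0, 0, 0]], [[0, 0.012, 0], [0, 0, 0]], [[0, 0.012, 0], [0, 0, 0]], [[0, 0.012, 0], [0, 0, 0]], [[0, 0.012, 0], [0, 0, 0]], [[0, 0.012, 0], [0, 0, 0]], [[0, 0.012, 0], [0, 0, 0]], [[0, 0, 0], [0, 0, 0]], [[0, 0, 0], [0, 0, 0]]]}}

```text
time: 14.22
tool_pos: [609.8, -83.9, 88.6]
tcp_rot: [-3.141, 0.0, 0.173]
contact_force: [0.0, 0.7, -1.8]
grip_width: 37.9
finger_force: 29.9
```

>>> {"fn": "servo_tool", "kwargs": {"deltas": [[[0, 0, -0.03], [0, 0, 0]], [[0, 0, -0.03], [0, 0, 0]], [[0.009, -0.034, 0], [0, 0, 0]], [[0.009, -0.034, 0], [0, 0, 0]], [[0.009, -0.034, 0], [0, 0, 0]], [[0.009, -0.034, 0], [0, 0, 0]], [[0.009, -0.034, 0], [0, 0, 0]], [[0.009, -0.034, 0], [0, 0, 0]], [[0, 0, 0], [0, 0, 0]], [[0, 0, 0], [0, 0, 0]]]}}

```text
time: 15.48
tool_pos: [627.7, 126.2, 148.6]
tcp_rot: [3.141, 0.0, 0.174]
contact_force: [0.3, -0.4, -1.8]
grip_width: 38.0
finger_force: 29.9
```

Run:
```python
from h import *
a=bot.capture("top")[:,:,::-1][145:245,245:375];b=bot.capture("side")[:,:,::-1][110:230,260:416]
cv2.imwrite('pics/sw1.png',np.hstack([cv2.resize(a,(400,308),interpolation=cv2.INTER_CUBIC),cv2.resize(b,(400,308),interpolation=cv2.INTER_CUBIC)]))
```

```text
(no output)
```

View pics/sw1.png

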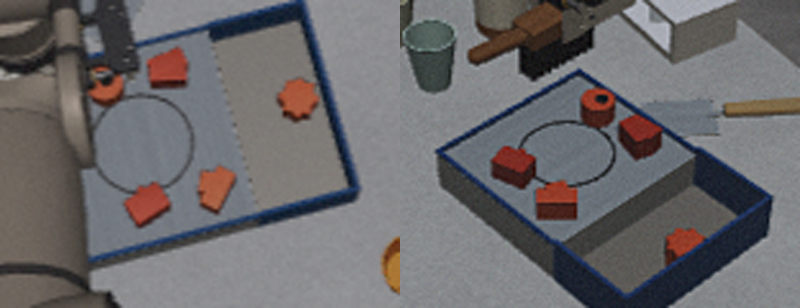

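>>> {"fn": "servo_tool", "kwargs": {"deltas": [[[0, 0, 0.02], [0, 0, 0]], [[0, 0, 0.02], [0, 0, 0]], [[0, 0, 0.014], [0, 0, 0]], [[0, 0, 0.006], [0, 0, 0]], [[0, 0, 0], [0, 0, 0]], [[0, 0, 0], [0, 0, 0]], [[0, 0.012, 0], [0, 0, 0]], [[0, 0.012, 0], [0, 0, 0]], [[0, 0.012, 0], [0, 0, 0]], [[0, 0.012, 0], [0, 0, 0]], [[0, 0.012, 0], [0, 0, 0]], [[0, 0.012, 0], [0, 0, 0]], [[0, 0.012, 0], [0, 0, 0]]]}}

```text
time: 17.2
tool_pos: [642.6, 42.7, 88.7]
tcp_rot: [-3.141, -0.0, 0.173]
contact_force: [-0.0, 0.6, -1.6]
grip_width: 37.8
finger_force: 29.9
```

>>> {"fn": "servo_tool", "kwargs": {"deltas": [[[0, 0.012, 0], [0, 0, 0]], [[0, 0.012, 0], [0, 0, 0]], [[0, 0.012, 0], [0, 0, 0]], [[0, 0.012, 0], [0, 0, 0]], [[0, 0.012, 0], [0, 0, 0]], [[0, 0.012, 0], [0, 0, 0]], [[0, 0.012, 0], [0, 0, 0]], [[0, 0.012, 0], [0, 0, 0]], [[0, 0.012, 0], [0, 0, 0]], [[0, 0.012, 0], [0, 0, 0]], [[0, 0, 0], [0, 0, 0]], [[0, 0, 0], [0, 0, 0]]]}}

```text
time: 18.7
tool_pos: [663.0, -74.6, 88.6]
tcp_rot: [-3.141, 0.0, 0.173]
contact_force: [0.1, -0.2, -1.9]
grip_width: 38.0
finger_force: 29.9
```

>>> {"fn": "servo_tool", "kwargs": {"deltas": [[[0, 0, -0.03], [0, 0, 0]], [[0, 0, -0.03], [0, 0, 0]], [[-0.018, -0.034, 0], [0, 0, 0]], [[-0.018, -0.034, 0], [0, 0, 0]], [[-0.018, -0.034, 0], [0, 0, 0]], [[-0.018, -0.034, 0], [0, 0, 0]], [[-0.018, -0.034, 0], [0, 0, 0]], [[-0.018, -0.034, 0], [0, 0, 0]], [[0, 0, 0], [0, 0, 0]], [[0, 0, 0], [0, 0, 0]]]}}

```text
time: 19.95
tool_pos: [522.0, 107.7, 149.1]
tcp_rot: [3.141, -0.001, 0.174]
contact_force: [-0.3, -0.8, -1.5]
grip_width: 37.8
finger_force: 29.9
```

>>> {"fn": "servo_tool", "kwargs": {"deltas": [[[0, 0, 0.02], [0, 0, 0]], [[0, 0, 0.02], [0, 0, 0]], [[0, 0, 0.014], [0, 0, 0]], [[0, 0, 0.006], [0, 0, 0]], [[0, 0, 0], [0, 0, 0]], [[0, 0, 0], [0, 0, 0]], [[0, 0.012, 0], [0, 0, 0]], [[0, 0.012, 0], [0, 0, 0]], [[0, 0.012, 0], [0, 0, 0]], [[0, 0.012, 0], [0, 0, 0]], [[0, 0.012, 0], [0, 0, 0]], [[0, 0.012, 0], [0, 0, 0]], [[0, 0.012, 0], [0, 0, 0]]]}}

```text
time: 21.58
tool_pos: [536.2, 24.0, 88.7]
tcp_rot: [-3.141, -0.0, 0.173]
contact_force: [0.2, 0.2, -0.3]
grip_width: 37.8
finger_force: 29.9
```

>>> {"fn": "servo_tool", "kwargs": {"deltas": [[[0, 0.012, 0], [0, 0, 0]], [[0, 0.012, 0], [0, 0, 0]], [[0, 0.012, 0], [0, 0, 0]], [[0, 0.012, 0], [0, 0, 0]], [[0, 0.012, 0], [0, 0, 0]], [[0, 0.012, 0], [0, 0, 0]], [[0, 0.012, 0], [0, 0, 0]], [[0, 0.012, 0], [0, 0, 0]], [[0, 0.012, 0], [0, 0, 0]], [[0, 0.012, 0], [0, 0, 0]], [[0, 0, 0], [0, 0, 0]], [[0, 0, 0], [0, 0, 0]]]}}

```text
time: 23.08
tool_pos: [556.6, -93.2, 88.6]
tcp_rot: [-3.141, 0.0, 0.173]
contact_force: [-1.0, -0.7, -2.5]
grip_width: 37.8
finger_force: 29.9
```

>>> {"fn": "servo_tool", "kwargs": {"deltas": [[[0, 0, -0.03], [0, 0, 0]], [[0, 0, -0.03], [0, 0, 0]], [[-0.004, 0.03, -0.01], [0, 0, 0]], [[-0.012, 0.03, -0.01], [0, 0, 0]], [[-0.012, 0.03, 0], [0, 0, 0]], [[-0.012, 0.03, 0], [0, 0, 0]], [[-0.012, 0.03, 0], [0, 0, 0]], [[0, 0, 0], [0, 0, 0]], [[0, 0, 0], [0, 0, 0]]]}}

```text
time: 24.2
tool_pos: [531.4, -249.2, 168.5]
tcp_rot: [-3.141, 0.0, 0.174]
contact_force: [0.6, 0.2, -0.6]
grip_width: 37.9
finger_force: 29.9
```

Run:
```python
from h import *
a=bot.capture("top")[:,:,::-1][145:245,245:375];b=bot.capture("side")[:,:,::-1][110:230,260:416]
cv2.imwrite('pics/sw3.png',np.hstack([cv2.resize(a,(400,308),interpolation=cv2.INTER_CUBIC),cv2.resize(b,(400,308),interpolation=cv2.INTER_CUBIC)]))
```

```text
(no output)
```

View pics/sw3.png

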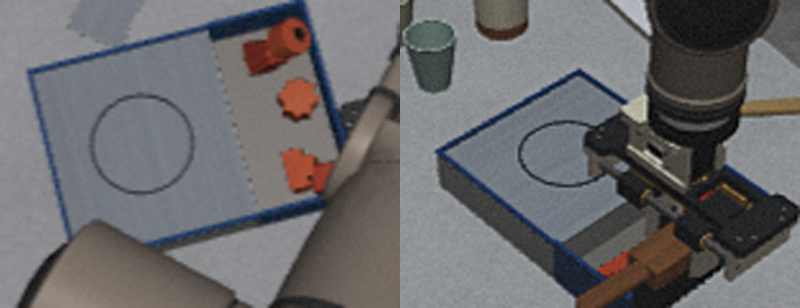

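>>> {"fn": "servo_tool", "kwargs": {"deltas": [[[-0.0287, 0.0297, 0], [0, 0, 0]], [[-0.0287, 0.0297, 0], [0, 0, 0]], [[-0.0287, 0.0297, 0], [0, 0, 0]], [[0, 0, 0.02], [0, 0, 2.5]], [[0, 0, 0.03], [0, 0, 2.4]], [[0, 0, 0.03], [0, 0, 0]], [[0, 0, 0.025], [0, 0, 0]], [[0, 0, 0.01], [0, 0, 0]], [[0, 0, 0.006], [0, 0, 0]], [[0, 0, 0.003], [0, 0, 0]], [[0, 0, 0], [0, 0, 0]], [[0, 0, 0], [0, 0, 0]]]}}

```text
time: 25.8
tool_pos: [462.2, -353.0, 45.3]
tcp_rot: [3.141, -0.001, 0.088]
contact_force: [-0.4, 1.2, -1.7]
grip_width: 37.8
finger_force: 29.9
```

>>> {"fn": "servo_tool", "kwargs": {"deltas": [[[0, 0, 0.002], [0, 0, 0]], [[0, 0, 0.001], [0, 0, 0]], [[0, 0, 0.0005], [0, 0, 0]], [[0, 0, 0], [0, 0, 0]]]}}

```text
time: 26.3
tool_pos: [462.0, -352.8, 41.6]
tcp_rot: [3.141, -0.0, 0.088]
contact_force: [-1.9, 0.8, 3.6]
grip_width: 37.7
finger_force: 29.9
```

>>> {"fn": "servo_tool", "kwargs": {"deltas": [[[0, 0, 0], [0, 0, 0]], [[0, 0, 0], [0, 0, 0]], [[0, 0, 0], [0, 0, 0]], [[0, 0, 0], [0, 0, 0]], [[0, 0, 0], [0, 0, 0]], [[0, 0, 0], [0, 0, 0]]], "fingers": 1}}

```text
time: 27.05
tool_pos: [462.0, -352.7, 41.2]
tcp_rot: [-3.142, -0.0, 0.088]
contact_force: [0.0, 0.6, 0.1]
grip_width: 90.5
finger_force: 0.0
```

>>> {"fn": "servo_tool", "kwargs": {"deltas": [[[0, 0, -0.03], [0, 0, 0]], [[0, 0, -0.04], [0, 0, 0]], [[0, 0, -0.04], [0, 0, -2.5]], [[0, 0, -0.04], [0, 0, -2.4]], [[0, 0, 0], [0, 0, 0]]]}}

```text
time: 27.68
tool_pos: [463.2, -353.9, 194.7]
tcp_rot: [3.136, -0.004, 0.174]
contact_force: [0.2, -0.5, -0.4]
grip_width: 91.7
finger_force: 0.0
```

>>> {"fn": "servo_tool", "kwargs": {"deltas": [[[0.04, -0.002, 0], [0, 0, 0]], [[0.041, -0.002, 0], [0, 0, 0]], [[0.041, -0.002, 0], [0, 0, 0]], [[0.04, -0.0025, 0], [0, 0, 0]], [[0, 0, 0], [0, 0, 0]], [[0, 0, 0], [0, 0, 0]]]}}

```text
time: 28.42
tool_pos: [619.2, -316.3, 189.8]
tcp_rot: [-3.14, 0.002, 0.173]
contact_force: [-0.3, -0.2, -0.1]
grip_width: 91.9
finger_force: 0.0
```

Run:
```python
from h import *
a=bot.capture("top")[:,:,::-1][140:275,245:445];b=bot.capture("side")[:,:,::-1][110:330,260:460]
cv2.imwrite('pics/chk.png',np.hstack([cv2.resize(a,(440,297),interpolation=cv2.INTER_CUBIC),cv2.resize(b,(360,396),interpolation=cv2.INTER_CUBIC)[:297]]) if 0 else np.hstack([cv2.copyMakeBorder(cv2.resize(a,(440,297),interpolation=cv2.INTER_CUBIC),0,99,0,0,0),cv2.resize(b,(360,396),interpolation=cv2.INTER_CUBIC)]))
```

```text
(no output)
```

View pics/chk.png

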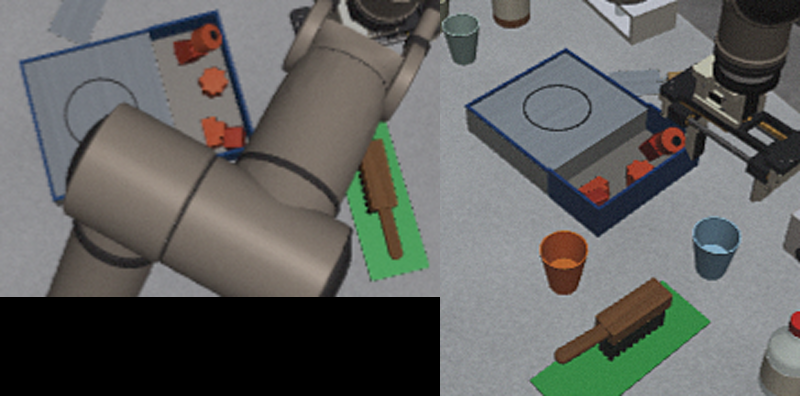

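>>> {"fn": "servo_tool", "kwargs": {"deltas": [[[0.0016, 0.001, 0.03], [0, 0, 0]], [[0, 0, 0.04], [0, 0, 0]], [[0, 0, 0.035], [0, 0, 0]], [[0, 0, 0.02], [0, 0, 0]], [[0, 0, 0.008], [0, 0, 0]], [[0, 0, 0.003], [0, 0, 0]], [[0, 0, 0], [0, 0, 0]], [[0, 0, 0], [0, 0, 0]]]}}

```text
time: 29.52
tool_pos: [622.3, -317.4, 56.3]
tcp_rot: [3.14, -0.001, 0.173]
contact_force: [-0.6, -0.0, 0.3]
grip_width: 92.0
finger_force: 0.0
```

>>> {"fn": "servo_tool", "kwargs": {"deltas": [[[0, 0, 0], [0, 0, 0]], [[0, 0, 0], [0, 0, 0]], [[0, 0, 0], [0, 0, 0]], [[0, 0, 0], [0, 0, 0]], [[0, 0, 0], [0, 0, 0]], [[0, 0, 0], [0, 0, 0]]], "fingers": 0}}

```text
time: 30.28
tool_pos: [621.9, -317.2, 55.3]
tcp_rot: [3.141, -0.0, 0.173]
contact_force: [0.4, -0.8, -0.2]
grip_width: 64.0
finger_force: 30.0
```

>>> {"fn": "servo_tool", "kwargs": {"deltas": [[[0, 0, -0.02], [0, 0, 0]], [[0, 0, -0.04], [0, 0, 0]], [[0, 0, -0.04], [0, 0, 0]], [[0, 0, -0.04], [0, 0, 0]], [[0.003, -0.0397, 0], [0, 0, 0]], [[0.003, -0.0397, 0], [0, 0, 0]], [[0.003, -0.0397, 0], [0, 0, 0]], [[0.003, -0.0397, 0], [0, 0, 0]], [[0.003, -0.0397, 0], [0, 0, 0]], [[0.003, -0.0397, 0], [0, 0, 0]], [[0.003, -0.0397, 0], [0, 0, 0]], [[0.003, -0.0397, 0], [0, 0, 0]], [[0.003, -0.0397, 0], [0, 0, 0]], [[0, 0, 0], [0, 0, 0]], [[0, 0, 0], [0, 0, 0]]]}}

```text
time: 32.15
tool_pos: [586.7, 39.2, 195.1]
tcp_rot: [3.141, 0.0, 0.174]
contact_force: [0.3, 0.2, -1.7]
grip_width: 63.8
finger_force: 30.0
```

>>> {"fn": "servo_tool", "kwargs": {"deltas": [[[0, 0, 0.03], [0, 0, 0]], [[0, 0, 0.03], [0, 0, 0]], [[0, 0, 0.02], [0, 0, 0]], [[0, 0, 0.006], [0, 0, 0]], [[0, 0, 0], [0, 0, 0]], [[0, 0, 0.001], [0, 0, 0]], [[0, 0, 0.001], [0, 0, 0]], [[0, 0, 0], [0, 0, 0]], [[0, 0, 0], [0, 0, 0]]]}}

```text
time: 33.28
tool_pos: [586.9, 39.5, 107.4]
tcp_rot: [3.142, -0.0, 0.173]
contact_force: [0.7, 0.7, -0.9]
grip_width: 64.2
finger_force: 30.0
```

>>> {"fn": "servo_tool", "kwargs": {"deltas": [[[0, 0, 0.001], [0, 0, 0]], [[0, 0, 0.001], [0, 0, 0]], [[0, 0, 0], [0, 0, 0]], [[0, 0, 0], [0, 0, 0]]]}}

```text
time: 33.78
tool_pos: [586.8, 39.5, 105.3]
tcp_rot: [-3.142, -0.0, 0.173]
contact_force: [0.3, -0.2, -0.3]
grip_width: 64.2
finger_force: 30.0
```

>>> {"fn": "servo_tool", "kwargs": {"deltas": [[[0, 0, 0], [0, 0, 0]], [[0, 0, 0], [0, 0, 0]], [[0, 0, 0], [0, 0, 0]], [[0, 0, 0], [0, 0, 0]], [[0, 0, 0], [0, 0, 0]]], "fingers": 1}}

```text
time: 34.4
tool_pos: [586.8, 39.5, 105.2]
tcp_rot: [-3.142, -0.0, 0.173]
contact_force: [-0.1, 0.5, -0.7]
grip_width: 92.1
finger_force: 0.0
```

>>> {"fn": "servo_tool", "kwargs": {"deltas": [[[0, 0, -0.02], [0, 0, 0]], [[0, 0, -0.04], [0, 0, 0]], [[0, 0, -0.04], [0, 0, 0]], [[0, 0, -0.02], [0, 0, 0]], [[0, 0, 0], [0, 0, 0]]]}}

```text
time: 35.02
tool_pos: [587.6, 39.4, 226.8]
tcp_rot: [3.141, -0.004, 0.173]
contact_force: [-0.3, -0.3, -1.0]
grip_width: 91.7
finger_force: 0.0
```

>>> {"fn": "servo_tool", "kwargs": {"deltas": [[[0, -0.0362, 0], [0, 0, 0]], [[0, -0.0362, 0], [0, 0, 0]], [[0, -0.0362, 0], [0, 0, 0]], [[0, -0.0362, 0], [0, 0, 0]], [[0, -0.0362, 0], [0, 0, 0]], [[0, -0.0362, 0], [0, 0, 0]], [[0, -0.0362, 0], [0, 0, 0]], [[0, 0, 0.04], [0, 0, 0]], [[0, 0, 0.04], [0, 0, 0]], [[0, 0, 0], [0, 0, 0]], [[0, 0, 0], [0, 0, 0]]]}}

```text
time: 36.4
tool_pos: [543.6, 289.2, 146.0]
tcp_rot: [-3.141, -0.001, 0.173]
contact_force: [0.5, 1.0, 1.0]
grip_width: 92.0
finger_force: 0.0
```

>>> {"fn": "servo_tool", "kwargs": {"deltas": [[[0, 0, 0.03], [0, 0, 0]], [[0, 0, 0.03], [0, 0, 0]], [[0, 0, 0.02], [0, 0, 0]], [[0, 0, 0.01], [0, 0, 0]], [[0, 0, 0.001], [0, 0, 0]], [[0, 0, 0], [0, 0, 0]]]}}

```text
time: 37.15
tool_pos: [543.9, 289.4, 55.5]
tcp_rot: [-3.141, -0.002, 0.173]
contact_force: [-0.2, 0.4, -0.1]
grip_width: 92.2
finger_force: 0.0
```

>>> {"fn": "servo_tool", "kwargs": {"deltas": [[[0, 0, 0], [0, 0, 0]], [[0, 0, 0], [0, 0, 0]], [[0, 0, 0], [0, 0, 0]], [[0, 0, 0], [0, 0, 0]], [[0, 0, 0], [0, 0, 0]], [[0, 0, 0], [0, 0, 0]]], "fingers": 0}}

```text
time: 37.9
tool_pos: [543.3, 289.3, 54.5]
tcp_rot: [-3.141, -0.001, 0.173]
contact_force: [-0.0, 0.0, 1.5]
grip_width: 64.0
finger_force: 30.0
```

>>> {"fn": "servo_tool", "kwargs": {"deltas": [[[0, 0, -0.02], [0, 0, 0]], [[0, 0, -0.04], [0, 0, 0]], [[0, 0, -0.04], [0, 0, 0]], [[0, 0, -0.04], [0, 0, 0]], [[0, 0, -0.04], [0, 0, 0]], [[0, 0.0362, 0], [0, 0, 0]], [[0, 0.0362, 0], [0, 0, 0]], [[0, 0.0362, 0], [0, 0, 0]], [[0, 0.0362, 0], [0, 0, 0]], [[0, 0.0362, 0], [0, 0, 0]], [[0, 0.0362, 0], [0, 0, 0]], [[0, 0.0362, 0], [0, 0, 0]], [[0, 0, 0], [0, 0, 0]], [[0, 0, 0], [0, 0, 0]]]}}

```text
time: 39.65
tool_pos: [586.5, 39.7, 233.8]
tcp_rot: [-3.141, 0.001, 0.173]
contact_force: [-0.3, 0.7, -0.7]
grip_width: 64.2
finger_force: 30.0
```

>>> {"fn": "servo_tool", "kwargs": {"deltas": [[[0, 0, 0.03], [0, 0, 0]], [[0, 0, 0.03], [0, 0, 0]], [[0, 0, 0.02], [0, 0, 0]], [[0, 0, 0.01], [0, 0, 0]], [[0, 0, 0.008], [0, 0, 0]], [[0, 0, 0.002], [0, 0, 0]], [[0, 0, 0.001], [0, 0, 0]], [[0, 0, 0], [0, 0, 0]], [[0, 0, 0], [0, 0, 0]]]}}

```text
time: 40.78
tool_pos: [587.0, 39.4, 133.6]
tcp_rot: [3.142, -0.001, 0.173]
contact_force: [-0.2, -0.5, -1.1]
grip_width: 63.7
finger_force: 30.0
```

>>> {"fn": "servo_tool", "kwargs": {"deltas": [[[0, 0, 0.001], [0, 0, 0]], [[0, 0, 0.001], [0, 0, 0]], [[0, 0, 0], [0, 0, 0]], [[0, 0, 0], [0, 0, 0]]]}}

```text
time: 41.28
tool_pos: [586.8, 39.5, 131.2]
tcp_rot: [-3.142, -0.0, 0.173]
contact_force: [-0.6, -0.8, -0.8]
grip_width: 63.8
finger_force: 30.0
```

>>> {"fn": "servo_tool", "kwargs": {"deltas": [[[0, 0, 0], [0, 0, 0]], [[0, 0, 0], [0, 0, 0]], [[0, 0, 0], [0, 0, 0]], [[0, 0, 0], [0, 0, 0]], [[0, 0, 0], [0, 0, 0]]], "fingers": 1}}

```text
time: 41.9
tool_pos: [586.8, 39.5, 131.2]
tcp_rot: [-3.142, -0.0, 0.173]
contact_force: [0.3, 0.0, 0.2]
grip_width: 91.7
finger_force: 0.0
```

>>> {"fn": "servo_tool", "kwargs": {"deltas": [[[0, 0, -0.02], [0, 0, 0]], [[0, 0, -0.04], [0, 0, 0]], [[0, 0, -0.04], [0, 0, 0]], [[0, 0, -0.03], [0, 0, 0]], [[0, 0, 0], [0, 0, 0]], [[0, 0, 0], [0, 0, 0]]]}}

```text
time: 42.65
tool_pos: [586.3, 39.5, 260.1]
tcp_rot: [-3.141, 0.002, 0.173]
contact_force: [0.6, -0.5, -0.8]
grip_width: 92.0
finger_force: 0.0
```

>>> {"fn": "servo_tool", "kwargs": {"deltas": [[[-0.017, -0.0359, 0], [0, 0, 0]], [[-0.017, -0.0359, 0], [0, 0, 0]], [[-0.017, -0.0359, 0], [0, 0, 0]], [[-0.017, -0.0359, 0], [0, 0, 0]], [[-0.017, -0.0359, 0], [0, 0, 0]], [[-0.017, -0.0359, 0], [0, 0, 0]], [[-0.017, -0.0359, 0], [0, 0, 0]], [[0, 0, 0.04], [0, 0, 0]], [[0, 0, 0.04], [0, 0, 0]], [[0, 0, 0.03], [0, 0, 0]], [[0, 0, 0], [0, 0, 0]], [[0, 0, 0], [0, 0, 0]]]}}

```text
time: 44.15
tool_pos: [426.6, 266.6, 151.7]
tcp_rot: [-3.141, -0.0, 0.173]
contact_force: [-0.9, 0.1, 0.4]
grip_width: 91.7
finger_force: 0.0
```

>>> {"fn": "servo_tool", "kwargs": {"deltas": [[[0, 0, 0.03], [0, 0, 0]], [[0, 0, 0.03], [0, 0, 0]], [[0, 0, 0.02], [0, 0, 0]], [[0, 0, 0.01], [0, 0, 0]], [[0, 0, 0.005], [0, 0, 0]], [[0, 0, 0], [0, 0, 0]], [[0, 0, 0], [0, 0, 0]]]}}

```text
time: 45.02
tool_pos: [426.7, 266.7, 57.0]
tcp_rot: [-3.141, -0.001, 0.173]
contact_force: [0.4, -0.6, -0.5]
grip_width: 91.7
finger_force: 0.0
```

>>> {"fn": "servo_tool", "kwargs": {"deltas": [[[0, 0, 0.001], [0, 0, 0]], [[0, 0, 0], [0, 0, 0]], [[0, 0, 0], [0, 0, 0]], [[0, 0, 0], [0, 0, 0]], [[0, 0, 0], [0, 0, 0]], [[0, 0, 0], [0, 0, 0]]], "fingers": 0}}

```text
time: 45.78
tool_pos: [426.3, 266.5, 55.3]
tcp_rot: [-3.141, -0.0, 0.173]
contact_force: [-1.2, -0.3, 1.1]
grip_width: 63.4
finger_force: 30.6
```

>>> {"fn": "servo_tool", "kwargs": {"deltas": [[[0, 0, -0.02], [0, 0, 0]], [[0, 0, -0.04], [0, 0, 0]], [[0, 0, -0.04], [0, 0, 0]], [[0, 0, -0.04], [0, 0, 0]], [[0, 0, -0.04], [0, 0, 0]], [[0, 0, -0.025], [0, 0, 0]], [[0.017, 0.0359, 0], [0, 0, 0]], [[0.017, 0.0359, 0], [0, 0, 0]], [[0.017, 0.0359, 0], [0, 0, 0]], [[0.017, 0.0359, 0], [0, 0, 0]], [[0.017, 0.0359, 0], [0, 0, 0]], [[0.017, 0.0359, 0], [0, 0, 0]], [[0.017, 0.0359, 0], [0, 0, 0]], [[0, 0, 0], [0, 0, 0]], [[0, 0, 0], [0, 0, 0]]]}}

```text
time: 47.65
tool_pos: [586.3, 39.8, 259.7]
tcp_rot: [-3.141, 0.001, 0.173]
contact_force: [0.7, -0.4, -1.3]
grip_width: 63.5
finger_force: 30.6
```

>>> {"fn": "servo_tool", "kwargs": {"deltas": [[[0, 0, 0.03], [0, 0, 0]], [[0, 0, 0.03], [0, 0, 0]], [[0, 0, 0.02], [0, 0, 0]], [[0, 0, 0.01], [0, 0, 0]], [[0, 0, 0.007], [0, 0, 0]], [[0, 0, 0.002], [0, 0, 0]], [[0, 0, 0.001], [0, 0, 0]], [[0, 0, 0.001], [0, 0, 0]], [[0, 0, 0], [0, 0, 0]], [[0, 0, 0], [0, 0, 0]], [[0, 0, 0], [0, 0, 0]]]}}

```text
time: 49.02
tool_pos: [586.8, 39.5, 159.3]
tcp_rot: [-3.142, -0.0, 0.173]
contact_force: [0.1, 0.0, -0.3]
grip_width: 63.1
finger_force: 30.6
```

>>> {"fn": "servo_tool", "kwargs": {"deltas": [[[0, 0, 0.001], [0, 0, 0]], [[0, 0, 0.0005], [0, 0, 0]], [[0, 0, 0], [0, 0, 0]], [[0, 0, 0], [0, 0, 0]]]}}

```text
time: 49.52
tool_pos: [586.8, 39.5, 157.7]
tcp_rot: [-3.142, -0.0, 0.173]
contact_force: [-0.9, -0.1, -1.3]
grip_width: 63.1
finger_force: 30.6
```

>>> {"fn": "servo_tool", "kwargs": {"deltas": [[[0, 0, 0], [0, 0, 0]], [[0, 0, 0], [0, 0, 0]], [[0, 0, 0], [0, 0, 0]], [[0, 0, 0], [0, 0, 0]], [[0, 0, 0], [0, 0, 0]]], "fingers": 1}}

```text
time: 50.15
tool_pos: [586.8, 39.5, 157.8]
tcp_rot: [-3.142, -0.0, 0.173]
contact_force: [-0.2, -0.3, -0.8]
grip_width: 91.5
finger_force: 0.0
```

>>> {"fn": "servo_tool", "kwargs": {"deltas": [[[0, 0, -0.02], [0, 0, 0]], [[0, 0, -0.04], [0, 0, 0]], [[0, 0, -0.04], [0, 0, 0]], [[0, 0, -0.03], [0, 0, 0]], [[0, 0, 0], [0, 0, 0]], [[0, 0, 0], [0, 0, 0]]]}}

```text
time: 50.9
tool_pos: [586.3, 39.5, 286.5]
tcp_rot: [-3.141, 0.002, 0.173]
contact_force: [-1.0, -0.2, -0.2]
grip_width: 91.8
finger_force: 0.0
```

>>> {"fn": "servo_tool", "kwargs": {"deltas": [[[0.0017, -0.04, 0], [0, 0, 0]], [[0.0017, -0.04, 0], [0, 0, 0]], [[0.0017, -0.04, 0], [0, 0, 0]], [[0.0017, -0.04, 0], [0, 0, 0]], [[0.0017, -0.04, 0], [0, 0, 0]], [[0.0017, -0.04, 0], [0, 0, 0]], [[0.0017, -0.04, 0], [0, 0, 0]], [[0.0017, -0.04, 0], [0, 0, 0]], [[0.0017, -0.04, 0], [0, 0, 0]], [[0, 0, 0.04], [0, 0, 0]], [[0, 0, 0.045], [0, 0, 0]], [[0, 0, 0.05], [0, 0, 0]], [[0, 0, 0], [0, 0, 0]], [[0, 0, 0], [0, 0, 0]]]}}

```text
time: 52.65
tool_pos: [540.4, 397.1, 154.0]
tcp_rot: [-3.141, -0.001, 0.173]
contact_force: [-0.6, 0.0, 0.7]
grip_width: 91.8
finger_force: 0.0
```

>>> {"fn": "servo_tool", "kwargs": {"deltas": [[[0, 0, 0.03], [0, 0, 0]], [[0, 0, 0.03], [0, 0, 0]], [[0, 0, 0.02], [0, 0, 0]], [[0, 0, 0.01], [0, 0, 0]], [[0, 0, 0.005], [0, 0, 0]], [[0, 0, 0.001], [0, 0, 0]], [[0, 0, 0], [0, 0, 0]], [[0, 0, 0], [0, 0, 0]]]}}

```text
time: 53.65
tool_pos: [540.1, 396.9, 57.4]
tcp_rot: [-3.141, -0.001, 0.173]
contact_force: [-0.1, -0.4, 0.1]
grip_width: 91.6
finger_force: 0.0
```

>>> {"fn": "servo_tool", "kwargs": {"deltas": [[[0, 0, 0], [0, 0, 0]], [[0, 0, 0], [0, 0, 0]], [[0, 0, 0], [0, 0, 0]], [[0, 0, 0], [0, 0, 0]], [[0, 0, 0], [0, 0, 0]], [[0, 0, 0], [0, 0, 0]]], "fingers": 0}}

```text
time: 54.4
tool_pos: [539.8, 396.9, 56.8]
tcp_rot: [-3.141, -0.0, 0.173]
contact_force: [-0.3, 1.3, -0.0]
grip_width: 63.4
finger_force: 30.0
```

>>> {"fn": "servo_tool", "kwargs": {"deltas": [[[0, 0, -0.02], [0, 0, 0]], [[0, 0, -0.04], [0, 0, 0]], [[0, 0, -0.05], [0, 0, 0]], [[0, 0, -0.05], [0, 0, 0]], [[0, 0, -0.05], [0, 0, 0]], [[0, 0, -0.02], [0, 0, 0]], [[-0.0017, 0.04, 0], [0, 0, 0]], [[-0.0017, 0.04, 0], [0, 0, 0]], [[-0.0017, 0.04, 0], [0, 0, 0]], [[-0.0017, 0.04, 0], [0, 0, 0]], [[-0.0017, 0.04, 0], [0, 0, 0]], [[-0.0017, 0.04, 0], [0, 0, 0]], [[-0.0017, 0.04, 0], [0, 0, 0]], [[-0.0017, 0.04, 0], [0, 0, 0]], [[-0.0017, 0.04, 0], [0, 0, 0]], [[0, 0, 0], [0, 0, 0]], [[0, 0, 0], [0, 0, 0]]]}}

```text
time: 56.52
tool_pos: [586.6, 39.8, 286.5]
tcp_rot: [-3.141, 0.0, 0.173]
contact_force: [-0.7, -0.2, -1.4]
grip_width: 63.6
finger_force: 30.0
```

>>> {"fn": "servo_tool", "kwargs": {"deltas": [[[0, 0, 0.03], [0, 0, 0]], [[0, 0, 0.03], [0, 0, 0]], [[0, 0, 0.02], [0, 0, 0]], [[0, 0, 0.01], [0, 0, 0]], [[0, 0, 0.005], [0, 0, 0]], [[0, 0, 0.001], [0, 0, 0]], [[0, 0, 0], [0, 0, 0]], [[0, 0, 0], [0, 0, 0]], [[0, 0, 0], [0, 0, 0]]]}}

```text
time: 57.65
tool_pos: [586.9, 39.4, 191.1]
tcp_rot: [3.142, -0.001, 0.173]
contact_force: [-0.3, -0.1, -1.7]
grip_width: 64.0
finger_force: 30.0
```

>>> {"fn": "servo_tool", "kwargs": {"deltas": [[[0, 0, 0.002], [0, 0, 0]], [[0, 0, 0.002], [0, 0, 0]], [[0, 0, 0.001], [0, 0, 0]], [[0, 0, 0.0005], [0, 0, 0]], [[0, 0, 0], [0, 0, 0]], [[0, 0, 0], [0, 0, 0]]]}}

```text
time: 58.4
tool_pos: [586.8, 39.5, 185.3]
tcp_rot: [-3.142, -0.0, 0.173]
contact_force: [-0.9, -0.6, -1.0]
grip_width: 63.7
finger_force: 30.0
```

>>> {"fn": "servo_tool", "kwargs": {"deltas": [[[0, 0, 0], [0, 0, 0]], [[0, 0, 0], [0, 0, 0]], [[0, 0, 0], [0, 0, 0]], [[0, 0, 0], [0, 0, 0]], [[0, 0, 0], [0, 0, 0]]], "fingers": 1}}

```text
time: 59.02
tool_pos: [586.8, 39.5, 185.2]
tcp_rot: [-3.142, -0.0, 0.173]
contact_force: [0.4, 0.7, -0.6]
grip_width: 91.5
finger_force: 0.0
```

>>> {"fn": "servo_tool", "kwargs": {"deltas": [[[0, 0, -0.02], [0, 0, 0]], [[0, 0, -0.04], [0, 0, 0]], [[0, 0, -0.04], [0, 0, 0]], [[0, 0, -0.03], [0, 0, 0]], [[0, 0, 0], [0, 0, 0]], [[0, 0, 0], [0, 0, 0]]]}}

```text
time: 59.78
tool_pos: [586.4, 39.5, 314.0]
tcp_rot: [-3.141, 0.002, 0.173]
contact_force: [-0.2, 0.4, -0.1]
grip_width: 91.7
finger_force: 0.0
```

>>> {"fn": "servo_tool", "kwargs": {"deltas": [[[-0.0102, -0.0381, 0], [0, 0, 0]], [[-0.0102, -0.0381, 0], [0, 0, 0]], [[-0.0102, -0.0381, 0], [0, 0, 0]], [[-0.0102, -0.0381, 0], [0, 0, 0]], [[-0.0102, -0.0381, 0], [0, 0, 0]], [[-0.0102, -0.0381, 0], [0, 0, 0]], [[-0.0102, -0.0381, 0], [0, 0, 0]], [[-0.0102, -0.0381, 0], [0, 0, 0]], [[-0.0102, -0.0381, 0], [0, 0, 0]], [[-0.0102, -0.0381, 0], [0, 0, 0]], [[0, 0, 0.05], [0, 0, 0]], [[0, 0, 0.06], [0, 0, 0]], [[0, 0, 0.05], [0, 0, 0]], [[0, 0, 0], [0, 0, 0]], [[0, 0, 0], [0, 0, 0]]]}}

```text
time: 61.65
tool_pos: [421.3, 397.7, 156.5]
tcp_rot: [-3.141, -0.002, 0.173]
contact_force: [0.1, -0.0, 0.4]
grip_width: 91.8
finger_force: 0.0
```

>>> {"fn": "servo_tool", "kwargs": {"deltas": [[[0, 0, 0.03], [0, 0, 0]], [[0, 0, 0.03], [0, 0, 0]], [[0, 0, 0.02], [0, 0, 0]], [[0, 0, 0.01], [0, 0, 0]], [[0, 0, 0.006], [0, 0, 0]], [[0, 0, 0.002], [0, 0, 0]], [[0, 0, 0], [0, 0, 0]], [[0, 0, 0], [0, 0, 0]]]}}

```text
time: 62.65
tool_pos: [420.9, 397.4, 57.8]
tcp_rot: [-3.141, -0.001, 0.173]
contact_force: [0.6, -0.0, -0.3]
grip_width: 91.8
finger_force: 0.0
```

>>> {"fn": "servo_tool", "kwargs": {"deltas": [[[0, 0, 0], [0, 0, 0]], [[0, 0, 0], [0, 0, 0]], [[0, 0, 0], [0, 0, 0]], [[0, 0, 0], [0, 0, 0]], [[0, 0, 0], [0, 0, 0]], [[0, 0, 0], [0, 0, 0]]], "fingers": 0}}

```text
time: 63.4
tool_pos: [420.7, 397.3, 57.3]
tcp_rot: [-3.141, -0.0, 0.173]
contact_force: [0.1, 1.3, 0.1]
grip_width: 64.0
finger_force: 30.0
```

>>> {"fn": "servo_tool", "kwargs": {"deltas": [[[0, 0, -0.02], [0, 0, 0]], [[0, 0, -0.04], [0, 0, 0]], [[0, 0, -0.05], [0, 0, 0]], [[0, 0, -0.05], [0, 0, 0]], [[0, 0, -0.05], [0, 0, 0]], [[0, 0, -0.045], [0, 0, 0]], [[0.0102, 0.0381, 0], [0, 0, 0]], [[0.0102, 0.0381, 0], [0, 0, 0]], [[0.0102, 0.0381, 0], [0, 0, 0]], [[0.0102, 0.0381, 0], [0, 0, 0]], [[0.0102, 0.0381, 0], [0, 0, 0]], [[0.0102, 0.0381, 0], [0, 0, 0]], [[0.0102, 0.0381, 0], [0, 0, 0]], [[0.0102, 0.0381, 0], [0, 0, 0]], [[0.0102, 0.0381, 0], [0, 0, 0]], [[0.0102, 0.0381, 0], [0, 0, 0]], [[0, 0, 0], [0, 0, 0]], [[0, 0, 0], [0, 0, 0]]]}}

```text
time: 65.65
tool_pos: [586.4, 39.7, 311.9]
tcp_rot: [-3.141, 0.001, 0.173]
contact_force: [-0.3, -0.1, -1.2]
grip_width: 64.3
finger_force: 30.0
```

>>> {"fn": "servo_tool", "kwargs": {"deltas": [[[0, 0, 0.03], [0, 0, 0]], [[0, 0, 0.03], [0, 0, 0]], [[0, 0, 0.02], [0, 0, 0]], [[0, 0, 0.01], [0, 0, 0]], [[0, 0, 0.004], [0, 0, 0]], [[0, 0, 0], [0, 0, 0]], [[0, 0, 0], [0, 0, 0]], [[0, 0, 0], [0, 0, 0]]]}}

```text
time: 66.65
tool_pos: [587.0, 39.4, 218.8]
tcp_rot: [3.141, -0.001, 0.173]
contact_force: [-0.2, -0.7, -0.5]
grip_width: 64.5
finger_force: 30.0
```

>>> {"fn": "servo_tool", "kwargs": {"deltas": [[[0, 0, 0.002], [0, 0, 0]], [[0, 0, 0.002], [0, 0, 0]], [[0, 0, 0.001], [0, 0, 0]], [[0, 0, 0.001], [0, 0, 0]], [[0, 0, 0], [0, 0, 0]], [[0, 0, 0], [0, 0, 0]]]}}

```text
time: 67.4
tool_pos: [586.8, 39.5, 212.2]
tcp_rot: [-3.141, -0.0, 0.173]
contact_force: [0.6, 1.0, -2.9]
grip_width: 64.4
finger_force: 30.0
```

>>> {"fn": "servo_tool", "kwargs": {"deltas": [[[0, 0, 0], [0, 0, 0]], [[0, 0, 0], [0, 0, 0]], [[0, 0, 0], [0, 0, 0]], [[0, 0, 0], [0, 0, 0]], [[0, 0, 0], [0, 0, 0]]], "fingers": 1}}

```text
time: 68.03
tool_pos: [586.8, 39.5, 212.2]
tcp_rot: [-3.142, -0.0, 0.173]
contact_force: [0.7, -0.6, 0.3]
grip_width: 92.1
finger_force: 0.0
```

>>> {"fn": "servo_tool", "kwargs": {"deltas": [[[0, 0, -0.02], [0, 0, 0]], [[0, 0, -0.03], [0, 0, 0]], [[0, 0, -0.03], [0, 0, 0]], [[0, 0, -0.02], [0, 0, 0]], [[0, -0.04, 0], [0, 0, 0]], [[0, -0.04, 0], [0, 0, 0]], [[0, -0.04, 0], [0, 0, 0]], [[0, -0.04, 0], [0, 0, 0]], [[0, -0.04, 0], [0, 0, 0]], [[0, -0.04, 0], [0, 0, 0]], [[0, -0.04, 0], [0, 0, 0]], [[0, -0.04, 0], [0, 0, 0]], [[0, 0, 0], [0, 0, 0]], [[0, 0, 0], [0, 0, 0]]]}}

```text
time: 69.78
tool_pos: [531.6, 354.3, 312.0]
tcp_rot: [3.141, 0.0, 0.173]
contact_force: [-0.5, 0.0, 0.2]
grip_width: 91.4
finger_force: 0.0
```

Run:
```python
from h import *
a=bot.capture("top")[:,:,::-1][130:275,230:430];b=bot.capture("side")[:,:,::-1][80:330,230:480]
cv2.imwrite('pics/fin.png',np.hstack([cv2.copyMakeBorder(cv2.resize(a,(400,290),interpolation=cv2.INTER_CUBIC),0,110,0,0,0),cv2.resize(b,(400,400),interpolation=cv2.INTER_CUBIC)]))
```

```text
(no output)
```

View pics/fin.png

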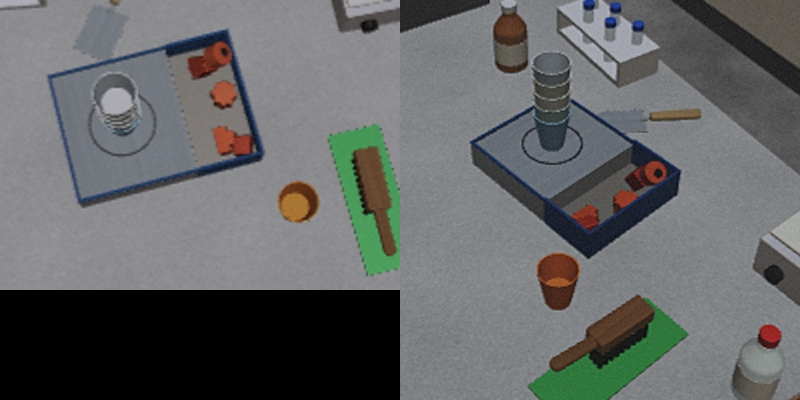

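The pictures show a five-beaker stack in the circle (side crop ~(552,105)), all five scraps in the trough, and the brush on the mat.

```bash
python3 -c "
from h import *
print(bot.close_job())"
```

```text
the job is handed in; nothing more can be done
None
```

The job is handed in at about 70 s of the 208 s allowed: all five scraps are in the trough (one leans on another), the brush is back on its mat bristles down, and five beakers stand nested in the printed circle, counting the pale-blue one as a beaker because it has the same dimensions and only orange was excluded; no verdict came back.

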